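Vent the air filter and unscrew its cap

ROBOT

A 6-joint arm with a two-finger parallel gripper is mounted at the origin on a cart in front of the work surface, level with it; the furniture and walls round the work are solid. World frame = base frame: x ahead of the robot, y to its left, z up, the work surface at z = 0. Lengths are in m, angles in rad, forces in N, time in s.
With the tool pointing down it reaches from about 0.35 to 0.8 m from the base axis. Payload 7.3 kg.
Tool frame: the origin (TCP) lies at the very end of the fingers, on their centre line; the grasp point (between the pads) lies 19 mm behind it; z points along the fingers, y is the line along which they close (so a half turn about z gives the same grasp; the last joint's range is limited). The gripper opens to 85 mm and grips with 20 to 120 N. Pads are 22 mm wide; open, the fingers measure 114 mm over their backs; the gripper's body (76 mm by 85 mm) begins 54 mm behind the grasp point. The pads swing forward as they close: fully open they stand 13 mm farther back than shut.
Start: joints at [-1.488, 0.342, 1.524, -0, 1.275, -0.146], TCP at [0.119, -0.511, 0.231] pointing down, gripper open.
Joint ranges: [-2.53, 2.53], [-0.77, 2.02], [0.04, 2.7], [-1, 4.14], [0.28, 2.66], [-3.11, 3.11]. Speed limits (rad/s): [2.57, 2.57, 3.14, 3.14, 3.14, 3.14].

INTERFACE

Orientations are given as a unit quaternion [w, x, y, z].
In Python, from plant import bot, eyes, order gives the robot as it stands. The module is installed in compiled form; this text tells all that it offers.
- The arm moves only by the tool arm_command, never from a script. Its argument "plan" is a list of rows, each a list of 2 entries, a list of its own where there are three numbers: the shift along the tool's x, y, z in m, then the turn about the tool's z in rad. A call has 1 to 5 rows; each row is the pose to reach, as a shift and turn from the pose commanded when the call began, along the tool's axes at that moment; what a row does not reach only later rows make up. A row lasts 1/10 s, in which the tool goes at most 50 mm and 8.59 degrees, less where a joint would pass 70% of its speed; a pose out of reach is approached as far as the arm can. A call with a gripper value outside its range is refused whole. "claw" is the gripper command: -1 is shut, 1 is fully open, values between are in proportion, set as the call begins (left out, the last holds). The fingers move at their own pace and stop on an object; the grip force is fixed at half the most. Time passes only in rows, so rows that repeat a pose let the fingers close. It gives the time, the measured TCP pose, the force, the opening and the grip force at its end, in the units of the state.
- bot.sense(): the state, without advancing time (a new reading comes with each control period).
- eyes.capture(name): name is "scene" or "top" or "wrist"; returns a dict with "color" (480x640x3 uint8, red, green, blue), "fx", "fy", "cx", "cy" (pixels), "D" ([k1, k2, p1, p2, k3] as OpenCV has them; the pictures are not rectified), "origin" and "rotation" of the camera in the world. Camera axes: x right, y up, looking along -z (the intrinsics and any distortion apply to the point x, -y, -z); pixel columns grow to the right and rows downward; lengths in m; the calibration is good to about 2 mm. A picture is of the moment at which its call begins. There is no depth.
- order.finish_job(): hands the job in; it is judged then, once.
The state is a dict: "clock": time; "qpos": joint angles; "qvel": joint speeds; "tau": joint torques, N m; "tcp_pos": TCP position; "tool_rot": TCP orientation; "contact_force": force on the tool from outside, world axes, zero at the start; "moment": the same for the moment, N m; "width": finger opening in m; "gripper_force": force on a finger pad.
Only numpy, scipy, OpenCV 4.12 (cv2) and the standard library are available. Lean on these libraries where they do the work, as an engineer would, in place of code of your own. Each camera call takes 0.05 s, during which the arm holds its last target. There are 200 camera calls.

TASK

The compressed-air filter has to be opened for a new cartridge. First turn the selector knob so that its pointer stands on the green mark (vent) and let go of it; then unscrew the tight orange cap counterclockwise until its thread lets go, while the pot stays seated in its square socket, and lift the cap straight up so that it hangs level about 3 cm above the pot's mouth. Finish while holding it there in the gripper, with the selector still on green and the things around left undisturbed.

Things in the scene. Friction and masses are not known exactly. Their poses are not given: they have to be found in the camera images.
- filter_unit: Grey base plate 120 x 290 x 8 mm screwed to the counter; origin under its centre, x across it, y along it. At y = -75 mm a square socket (69 mm inside, rim 22 mm above the counter, floor 8 mm above it) holds the pot; at y = +85 mm a valve block 80 x 80 mm, top 50 mm above the counter, carries a black dial plate 72 mm across (top at 52 mm) with four coloured marks and the selector knob
- selector (a joint): Turn of the selector knob about its vertical axis, rad, growing clockwise seen from above. Sprung detents: red mark 0, yellow 0.7, green (vent) 1.4, white 2.1; stops just beyond red and white. Starts on red or yellow. The pointer's direction in the unit's frame is 1.05 rad minus this value (counterclockwise from its x). Turning takes up to about 0.15 N m; let go, it snaps into the nearest detent
- selector_grip (a point): Middle of the knob's grip bar, on the turning axis, 72 mm above the counter; x points along the bar to the pointer end (white line). The bar is 40 mm long, 13 mm wide and 28 mm tall (its top 14 mm above this point, its foot, a disc 42 mm across, 14 mm below)
- pot: Filter pot, loose, 0.75 kg: aluminium square foot 66 x 66 x 18 mm standing in the socket with 1.5 mm play a side, which keeps it from turning but not from being lifted; round bowl 62 mm across with a blue band, neck 39 mm across, mouth 96 mm above the foot. Origin at the centre of the foot's underside, z up
- cap: Orange ribbed screw cap, 57 mm across, 26 mm tall, 0.09 kg, loose, a white line on top from its centre along its x axis; origin at the centre of its lower rim, z up. Screwed home its origin is 76 mm above the pot's origin. A sprung seal inside presses it up hard when home, so that loosening takes up to about 0.8 N m and a firm grip
- spare_sleeve: bystander: wrapped spare cartridge, white with a black end, 169 x 100 x 42 mm, loose; origin under its middle
- oil_bottle: bystander: white oil bottle with red spout, 47 mm across, 139 mm tall, loose; origin at its underside
- relay_box: bystander: black relay, 46 x 28 x 88 mm, loose; origin at its underside
- tape_measure: bystander: yellow tape measure, 32 x 80 x 62 mm, loose; origin at its underside
- spanner: bystander: steel spanner, 180 mm long, lying flat, loose; origin under its middle
- cap_top (a point): Centre of the cap's top face, 26 mm above its rim. The cap has a quick three-start thread: turned counterclockwise seen from above it rises about 3 mm and lets go after about 0.95 rad; it lifts off straight at any turn from 1.05 to 1.7 rad; turned farther it meets the next start. The seal pushes it up a further 1 mm or so as it lets go

How it is judged:
On the way, in this order (a step that is already met when the one before it is completed fails the run):
1. selector on the green mark and let go (value of joint selector between 1.25 and 1.55 rad and contact force between the fingers and filter_unit below 0.1 N), for 0.2 s.
2. the cap is off its thread, the pot still seated (z of cap in the frame of pot above 0.084 m and z of pot in the frame of filter_unit below 0.013 m), for 0.1 s.
At the end, for the whole second after the job is handed in: The selector is on the green detent (within 0.15 rad), the pot sits in its socket (raised less than 4 mm, tilted less than 0.05 rad), and the gripper alone holds the cap still, level within 0.2 rad, its lower rim 12 to 60 mm above the pot's mouth and its axis within 20 mm of the pot's (value of joint selector between 1.25 and 1.55 rad and z of pot in the frame of filter_unit below 0.012 m and angle between pot's own z axis and vertical below 0.05 rad and z of cap in the frame of pot between 0.108 and 0.156 m and horizontal distance between cap and pot below 0.02 m and angle between cap's own z axis and vertical below 0.2 rad and contact force between the fingers and cap above 2 N and contact force between cap and pot below 0.1 N and linear speed of cap below 0.03 m/s); the arm keeps its last pose, push and grip.
It fails at once if the pot is pulled up out of its seat with the cap (z of pot in the frame of filter_unit above 0.018 m).
It fails at once if a bystander is disturbed (moved more than 25 mm) (distance of any of spare_sleeve, oil_bottle, relay_box, tape_measure, spanner from where it was at the start of the episode above 0.025 m).
It also fails if it takes over 48 s, if anything falls off the work surface, if the arm or the gripper's body presses on something with over 40 N, if the wrist force passes 120 N, or if a joint passes its speed limit or range.

## Working session

There is one attempt and no reset: what is moved stays moved. The work goes in short steps, Python scripts to look and compute and a tool call to move; the robot and the scene stay as the last step left them, time stands still between calls to the robot, and variables do not carry over. Pictures are saved under pics/ and viewed, at most 10 in all, crops included, and the job is handed in when it is done.

Besides the shell and the picture viewer there is one more tool, called after "Request:" by a JSON object that holds its "name" and its "arguments". arm_command: Moves the arm, as the interface text tells. Its arguments: {"type":"object","properties":{"plan":{"type":"array","items":{"type":"array"}},"claw":{"type":"number"}},"required":["plan"]}

```bash
mkdir -p pics; cat > h.py <<'E'
import numpy as np, cv2
from plant import bot, eyes, order
def cap(n,fn=None):
    c=eyes.capture(n)
    if fn: cv2.imwrite('pics/'+fn,cv2.cvtColor(c['color'],cv2.COLOR_RGB2BGR))
    return c
def ray(c,uv):
    K=np.array([[c['fx'],0,c['cx']],[0,c['fy'],c['cy']],[0,0,1.]])
    p=cv2.undistortPoints(np.array(uv,float).reshape(-1,1,2),K,np.array(c['D'],float)).reshape(-1,2)
    d=np.c_[p[:,0],-p[:,1],-np.ones(len(p))]
    return np.array(c['origin']),d@np.array(c['rotation']).T
def plane(c,uv,z):
    o,d=ray(c,uv); return o+d*((z-o[2])/d[:,2])[:,None]
E
python3 - <<'E'
from h import *
a=cap('scene','s1.png');b=cap('top','t1.png')
s=bot.sense();print(s)
for c in(a,b):print(c['origin'],c['rotation'])
E
```

```text
{'clock': 0.1, 'qpos': array([-1.48799801e+00,  3.42646296e-01,  1.52492920e+00,  8.71647632e-06,
        1.27537266e+00, -1.45967402e-01]), 'qvel': array([-1.23469866e-03, -1.69029173e-03, -2.17891523e-03, -1.30546592e-03,
        1.39464963e-03, -4.32005125e-06]), 'tau': array([ 1.18563123e-03, -4.34447980e+01, -2.46491754e+01, -1.07459791e-04,
        4.70715153e-03,  1.02729985e-05]), 'tcp_pos': array([ 0.11906867, -0.51095814,  0.23069626]), 'tool_rot': array([-6.77281641e-04,  9.93465327e-01,  1.14132313e-01,  2.55694003e-05]), 'contact_force': array([ 0.74440396, -0.16099544,  0.3105485 ]), 'moment': array([-0.00651246, -0.01570528,  0.01847485]), 'gripper_force': 0.0, 'width': 0.08510718282142296}
[-0.2531331   0.45151137  0.86148606] [-0.47329459 -0.21130392  0.34826683  0.78105897]
[-0.02521762 -0.09382145  1.48668516] [ 0.77596193  0.15358513 -0.12285779 -0.59933351]
```

View pics/t1.png

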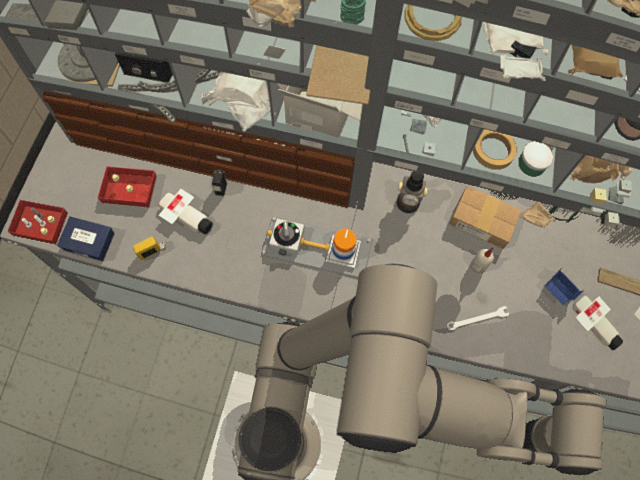

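View pics/s1.png

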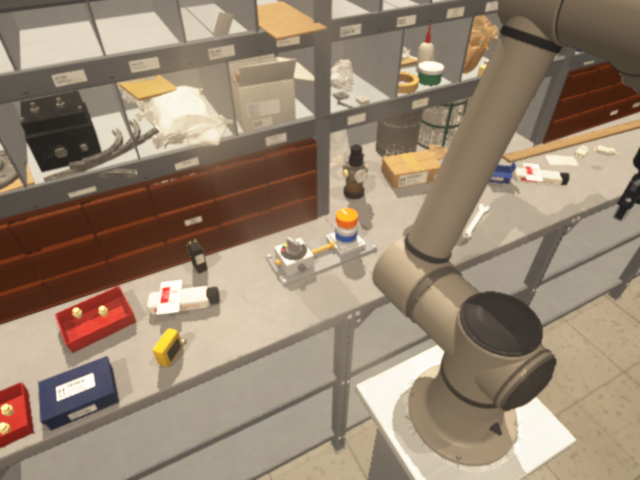

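The top view shows the knob at about (286,232), the orange cap at (344,242), and the base plate running from (265,250) to (360,255). The scene view shows the knob at (294,248) and the cap at (347,218).

```bash
sed -i "s/np.array(c\['rotation'\]).T/R.from_quat(np.array(c['rotation'])[[1,2,3,0]]).as_matrix().T/; 1a from scipy.spatial.transform import Rotation as R" h.py
python3 - <<'E'
from h import *
b=cap('top');im=b['color']
hsv=cv2.cvtColor(im,cv2.COLOR_RGB2HSV)
m=cv2.inRange(hsv,(5,180,150),(18,255,255)); m[:, :328]=0;m[:,362:]=0;m[:225]=0;m[270:]=0
v,u=np.nonzero(m);print('cap',u.mean(),v.mean(),len(u),plane(b,[[u.mean(),v.mean()]],.105))
print('knob',plane(b,[[286,232]],.07), 'dial', plane(b,[[286,234]],.052))
crop=im[200:290,240:380];cv2.imwrite('pics/t2.png',cv2.cvtColor(cv2.resize(crop,None,fx=5.6,fy=5.6,interpolation=cv2.INTER_CUBIC),cv2.COLOR_RGB2BGR))
E
```

```text
cap 344.5562130177515 239.6656804733728 338 [[ 0.53405005 -0.03639035  0.105     ]]
knob [[0.52988052 0.12209954 0.07      ]] dial [[0.53127594 0.12325354 0.052     ]]
```

View pics/t2.png

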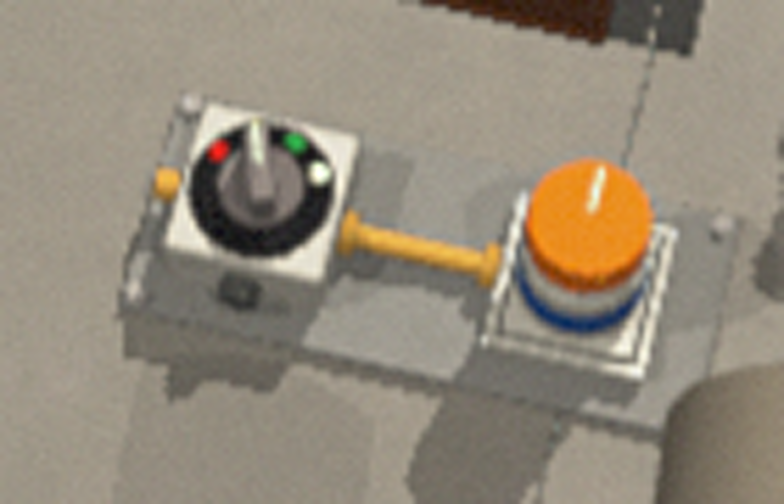

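Request:
{"name": "arm_command", "arguments": {"plan": [[[0.035, -0.031, -0.01], 0], [[0.07, -0.062, -0.02], 0], [[0.106, -0.093, -0.03], 0], [[0.142, -0.124, -0.03], 0], [[0.177, -0.155, -0.03], 0]]}}

```text
clock: 0.65
tcp_pos: [0.2571, -0.3186, 0.2615]
tool_rot: [0.0, 0.993, 0.114, 0.0]
contact_force: [0.2, -0.3, -0.2]
width: 0.0852
gripper_force: 0.0
```

Request:
{"name": "arm_command", "arguments": {"plan": [[[0.035, -0.031, 0], 0], [[0.07, -0.062, 0], 0], [[0.106, -0.093, 0], 0], [[0.142, -0.124, 0], 0], [[0.177, -0.155, 0], 0]]}}

```text
clock: 1.15
tcp_pos: [0.3943, -0.1273, 0.2613]
tool_rot: [0.0, 0.993, 0.114, 0.0]
contact_force: [0.4, -0.8, -0.1]
width: 0.085
gripper_force: 0.0
```

Request:
{"name": "arm_command", "arguments": {"plan": [[[0.035, -0.031, 0], 0], [[0.07, -0.062, 0], 0], [[0.106, -0.093, 0], 0], [[0.106, -0.123, 0], 0], [[0.106, -0.143, 0], 0]]}}

```text
clock: 1.65
tcp_pos: [0.4642, 0.0364, 0.2606]
tool_rot: [-0.0, 0.993, 0.115, -0.001]
contact_force: [-0.2, 0.7, -1.0]
width: 0.0857
gripper_force: 0.0
```

```bash
python3 - <<'E'
from h import *
c=cap('wrist','w1.png');s=bot.sense();print(s['tcp_pos'],s['tool_rot'],s['clock'],c['origin'],s['contact_force'])
E
```

```text
[0.46323065 0.03812993 0.26078817] [-9.99483477e-04  9.93301290e-01  1.15546169e-01 -7.94623758e-04] 1.7 [0.54541591 0.0551206  0.40273028] [-2.3109558   2.29210185 -0.76726064]
```

View pics/w1.png

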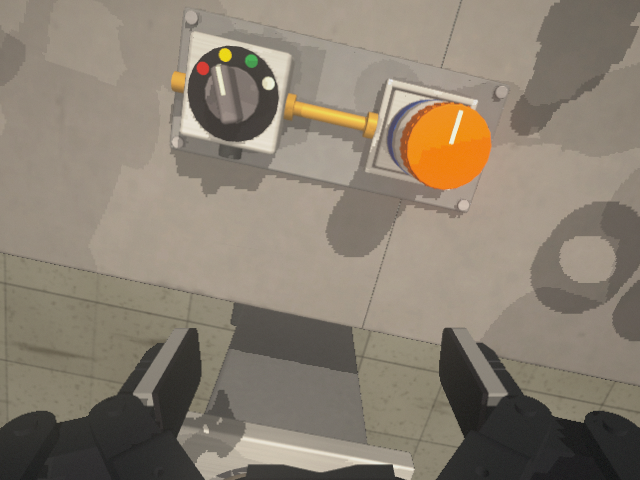

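The wrist view shows the dial at about (233,94), with red (203,68), yellow (225,55), green (251,61) and white (268,83). The pointer line is near (221,80), and the cap top is centred at about (448,146).

```bash
python3 - <<'E'
from h import *
c=cap('wrist');im=c['color'];hsv=cv2.cvtColor(im,cv2.COLOR_RGB2HSV)
def cen(lo,hi,box):
    m=cv2.inRange(hsv,lo,hi);k=np.zeros_like(m);k[box[1]:box[3],box[0]:box[2]]=1
    return m*k
P=[]
for lo,hi,(u,v) in [((0,150,120),(8,255,255),(203,68)),((25,150,120),(35,255,255),(225,55)),((45,80,80),(85,255,255),(251,61)),((0,0,190),(180,40,255),(268,83))]:
    v_,u_=np.nonzero(cen(lo,hi,(u-9,v-9,u+10,v+10)));P.append([u_.mean(),v_.mean()]);print(P[-1],len(u_))
W=plane(c,P,.052)[:,:2]
# similarity fit: W = ctr + s*e^{i(yaw)}*e^{i ang}
ang=np.array([1.05,.35,-.35,-1.05]);z=np.exp(1j*ang);w=W[:,0]+1j*W[:,1]
A=np.c_[np.ones(4),z];sol=np.linalg.lstsq(A,w,rcond=None)[0]
print('knob ctr',sol[0],'r',abs(sol[1]),'yaw',np.angle(sol[1]),'res',abs(A@sol-w))
v,u=np.nonzero(cen((0,0,170),(180,60,255),(205,62,240,98)))
pw=plane(c,np.c_[u,v],.086)[:,:2]
d=np.linalg.svd(pw-pw.mean(0))[2][0];print('pointer',len(u),pw.mean(0)-[sol[0].real,sol[0].imag],np.arctan2(d[1],d[0]),'pmean',pw.mean(0))
yaw=np.angle(sol[1]);off=sol[0]-160j*1e-3*np.exp(1j*yaw);print('pot pred',off)
m=cen((5,180,225),(20,255,255),(380,90,520,200));
(ct,r)=cv2.minEnclosingCircle(np.argwhere(m)[:,::-1].astype(np.float32));print(ct,r)
e=plane(c,[ct,[ct[0]+r,ct[1]]],.110);print('cap',e[0],np.linalg.norm(e[1]-e[0]))
E
```

```text
[np.float64(205.40458015267177), np.float64(67.09923664122137)] 131
[np.float64(227.68217054263565), np.float64(53.83720930232558)] 129
[np.float64(253.94520547945206), np.float64(59.78767123287671)] 146
[np.float64(272.1058823529412), np.float64(81.87058823529412)] 85
knob ctr (0.5324369327770485+0.12211219138226842j) r 0.02990090219196516 yaw 0.02663319939196426 res [0.00028174 0.00017249 0.00038871 0.00035685]
pointer 163 [0.00915026 0.00394829] -2.7738183606978297 pmean [0.54158719 0.12606048]
pot pred (0.5366977409201449-0.03783106578716566j)
(452.5, 145.5) 44.051204681396484
cap [ 0.53607325 -0.03746545  0.11      ] 0.03004906592711756
```

Request:
{"name": "arm_command", "arguments": {"plan": [[[0.03, -0.022, 0], -0.05], [[0.06, -0.045, 0.01], -0.1], [[0.087, -0.066, 0.04], -0.14], [[0.087, -0.066, 0.085], -0.14], [[0.087, -0.066, 0.13], -0.14]], "claw": 0}}

```text
clock: 2.25
tcp_pos: [0.535, 0.118, 0.1298]
tool_rot: [0.0, 0.983, 0.184, 0.001]
contact_force: [0.5, 0.0, -0.4]
width: 0.0426
gripper_force: 0.0
```

Request:
{"name": "arm_command", "arguments": {"plan": [[[0, 0, 0], 0], [[0, 0, 0], 0], [[0, 0, 0], 0]]}}

```text
clock: 2.55
tcp_pos: [0.5359, 0.1177, 0.1339]
tool_rot: [0.0, 0.983, 0.183, 0.002]
contact_force: [-0.4, 0.1, 0.8]
width: 0.0423
gripper_force: 0.0
```

```bash
python3 - <<'E'
from h import *
c=cap('wrist','w2.png');s=bot.sense();q=s['tool_rot'];a=2*np.arctan2(q[2],q[1]);print(s['tcp_pos'],a,s['clock'],s['width'])
d=np.array([.5324,.1221])-s['tcp_pos'][:2];print('tool dx,dy',d@[np.cos(a),np.sin(a)],d@[np.sin(a),-np.cos(a)])
E
```

```text
[0.53587493 0.11784761 0.13405547] 0.36813705613481784 2.6 0.04218637448777519
tool dx,dy -0.0017117706422368683 -0.0052180302041488
```

View pics/w2.png

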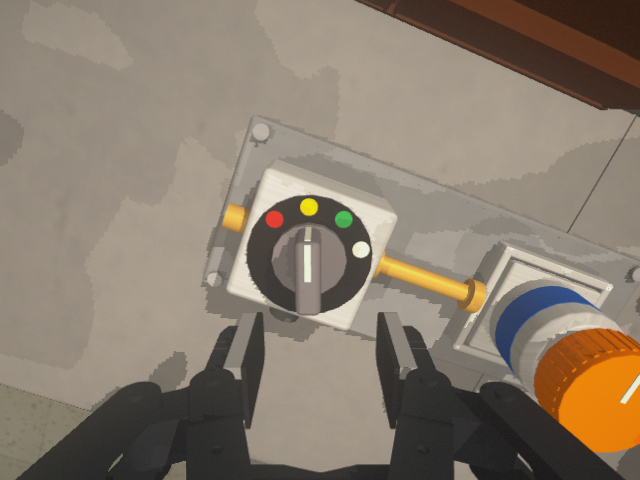

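The bar lies along tool x. It sits a few mm left of the finger centreline (308 against about 320), which agrees with the computed −5 mm in tool y.

Request:
{"name": "arm_command", "arguments": {"plan": [[[-0.002, -0.005, 0.0], 0], [[-0.002, -0.005, 0.03], 0], [[-0.002, -0.005, 0.055], 0], [[-0.002, -0.005, 0.071], 0], [[-0.002, -0.005, 0.071], 0]]}}

```text
clock: 3.1
tcp_pos: [0.5294, 0.1223, 0.0594]
tool_rot: [-0.0, 0.983, 0.183, -0.001]
contact_force: [-0.1, 0.1, -0.1]
width: 0.0425
gripper_force: 0.0
```

Request:
{"name": "arm_command", "arguments": {"plan": [[[0, 0, 0], 0], [[0, 0, 0], 0], [[0, 0, 0], 0], [[0, 0, 0], 0], [[0, 0, 0], 0]], "claw": -1}}

```text
clock: 3.6
tcp_pos: [0.5314, 0.1225, 0.0621]
tool_rot: [0.0, 0.983, 0.183, 0.002]
contact_force: [-1.3, 1.1, 5.8]
width: 0.0118
gripper_force: 60.3
```

Request:
{"name": "arm_command", "arguments": {"plan": [[[0, 0, 0], 0.14], [[0, 0, 0], 0.28], [[0, 0, 0], 0.42], [[0, 0, 0], 0.56], [[0, 0, 0], 0.7]]}}

```text
clock: 4.1
tcp_pos: [0.5314, 0.1237, 0.0621]
tool_rot: [-0.001, 0.986, -0.168, 0.001]
contact_force: [-1.4, 7.5, 6.4]
width: 0.0121
gripper_force: 60.4
```

Request:
{"name": "arm_command", "arguments": {"plan": [[[0, 0, 0], 0.02], [[0, 0, 0], 0.02], [[0, 0, 0], 0.02]]}}

```text
clock: 4.4
tcp_pos: [0.5313, 0.1238, 0.062]
tool_rot: [-0.001, 0.985, -0.175, 0.001]
contact_force: [-1.6, 8.6, 6.8]
width: 0.0118
gripper_force: 60.4
```

Request:
{"name": "arm_command", "arguments": {"plan": [[[0, 0, 0], 0], [[0, 0, 0], 0], [[0, 0, 0], 0], [[0, 0, 0], 0]], "claw": 0}}

```text
clock: 4.8
tcp_pos: [0.5305, 0.1219, 0.0603]
tool_rot: [0.0, 0.985, -0.175, 0.0]
contact_force: [-0.5, 0.3, 0.1]
width: 0.0427
gripper_force: 0.0
```

Request:
{"name": "arm_command", "arguments": {"plan": [[[0, 0, -0.03], 0], [[0, 0, -0.06], 0], [[0, 0, -0.1], 0], [[0, 0, -0.13], 0], [[0, 0, -0.13], 0]]}}

```text
clock: 5.3
tcp_pos: [0.5328, 0.1222, 0.1948]
tool_rot: [-0.001, 0.985, -0.175, 0.004]
contact_force: [0.3, 0.4, -0.6]
width: 0.0425
gripper_force: 0.0
```

```bash
python3 - <<'E'
from h import *
c=cap('wrist','w3.png');s=bot.sense();q=s['tool_rot'];a=2*np.arctan2(q[2],q[1]);print(s['tcp_pos'],a,s['clock'],s['width'])
d=np.array([.5364,-.0376])-s['tcp_pos'][:2];print('tool dx,dy',d@[np.cos(a),np.sin(a)],d@[np.sin(a),-np.cos(a)])
E
```

```text
[0.53153872 0.12208029 0.19226441] -0.3514193578608648 5.35 0.04288792908955082
tool dx,dy 0.05953105540763266 0.14824803326478206
```

View pics/w3.png

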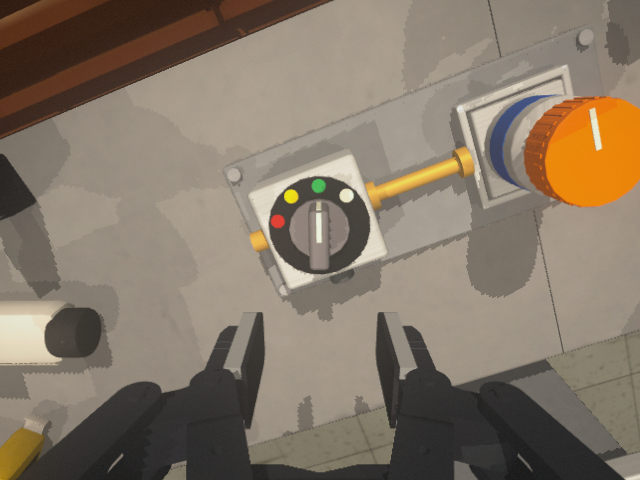

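The pointer now stands on green: the knob bar is at (319,225) and the green mark at (318,186).

Request:
{"name": "arm_command", "arguments": {"plan": [[[0.018, 0.045, 0], 0], [[0.036, 0.09, 0], 0], [[0.054, 0.135, 0], 0], [[0.0595, 0.148, 0], 0], [[0.0595, 0.148, 0.02], 0]], "claw": 1}}

```text
clock: 5.85
tcp_pos: [0.5364, -0.04, 0.1708]
tool_rot: [0.0, 0.984, -0.177, 0.002]
contact_force: [0.8, 1.1, 0.3]
width: 0.0852
gripper_force: 0.0
```

Request:
{"name": "arm_command", "arguments": {"plan": [[[0, 0, 0], 0], [[0, 0, 0], 0], [[0, 0, 0], 0]]}}

```text
clock: 6.15
tcp_pos: [0.5356, -0.0366, 0.1705]
tool_rot: [0.0, 0.985, -0.174, 0.0]
contact_force: [-0.5, -0.6, 0.2]
width: 0.0855
gripper_force: 0.0
```

```bash
python3 - <<'E'
from h import *
c=cap('wrist','w4.png');s=bot.sense();q=s['tool_rot'];a=2*np.arctan2(q[2],q[1]);print(s['tcp_pos'],a,s['clock'],s['width'])
hsv=cv2.cvtColor(c['color'],cv2.COLOR_RGB2HSV);m=cv2.inRange(hsv,(5,180,225),(20,255,255))
m=cv2.morphologyEx(m,cv2.MORPH_OPEN,np.ones((7,7)))
ct,r=cv2.minEnclosingCircle(np.argwhere(m)[:,::-1].astype(np.float32));p=plane(c,[ct],.11)[0];print(ct,r,'cap',p)
for t in(p[:2],np.array([.5364,-.0376])):
    d=t-s['tcp_pos'][:2];print('tool dx,dy',d@[np.cos(a),np.sin(a)],d@[np.sin(a),-np.cos(a)])
E
```

```text
[ 0.535685   -0.03661905  0.17074263] -0.3500552695792249 6.2 0.08528662715743186
(319.9275817871094, 267.6786193847656) 54.56592559814453 cap [ 0.53639435 -0.03773676  0.11      ]
tool dx,dy 0.0010496527965046928 0.0008066491683781394
tool dx,dy 0.0010080540666631125 0.0006762466939237144
```

View pics/w4.png

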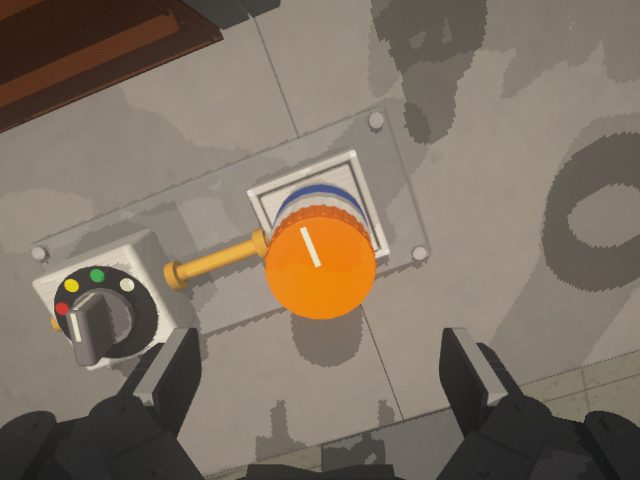

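The cap top is at (320,268), centred between the pads.

Request:
{"name": "arm_command", "arguments": {"plan": [[[0.001, 0.001, 0.03], 0], [[0.001, 0.001, 0.06], 0], [[0.001, 0.001, 0.08], 0], [[0.001, 0.001, 0.09], 0], [[0.001, 0.001, 0.09], 0]]}}

```text
clock: 6.7
tcp_pos: [0.5356, -0.0381, 0.0796]
tool_rot: [0.0, 0.985, -0.174, -0.001]
contact_force: [-0.0, -0.1, 1.1]
width: 0.0854
gripper_force: 0.0
```

Request:
{"name": "arm_command", "arguments": {"plan": [[[0, 0, 0], 0], [[0, 0, 0], 0], [[0, 0, 0], 0], [[0, 0, 0], 0], [[0, 0, 0], 0]], "claw": -1}}

```text
clock: 7.2
tcp_pos: [0.5373, -0.0381, 0.0819]
tool_rot: [-0.0, 0.985, -0.175, 0.002]
contact_force: [0.9, 4.9, 6.7]
width: 0.0561
gripper_force: 62.9
```

```bash
python3 - <<'E'
from h import *
c=cap('wrist','w5.png');cap('scene','s5.png');s=bot.sense();print(s['tcp_pos'],s['tool_rot'],s['contact_force'],s['moment'],s['width'],s['clock'])
E
```

```text
[ 0.53729332 -0.03810146  0.08193294] [-4.10509731e-04  9.84618279e-01 -1.74709244e-01  1.83204063e-03] [0.60733461 5.0317278  6.90366651] [ 0.67071897 -0.1091058   0.00388255] 0.05610106481931375 7.3
```

View pics/w5.png

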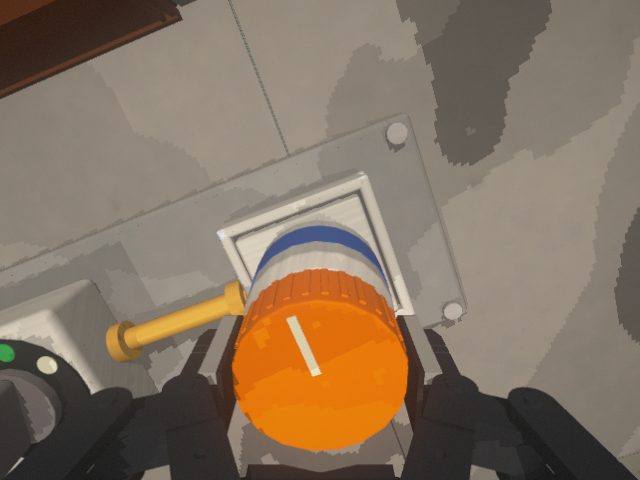

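The cap is held between the pads, with its top at about (320,375). The white line runs from (292,318) to (316,375). Now turning it counterclockwise.

Request:
{"name": "arm_command", "arguments": {"plan": [[[0, 0, 0], -0.06], [[0, 0, 0], -0.12], [[0, 0, 0], -0.18], [[0, 0, 0], -0.24], [[0, 0, -0.001], -0.3]]}}

```text
clock: 7.8
tcp_pos: [0.5372, -0.0384, 0.0827]
tool_rot: [0.0, 1.0, -0.025, 0.002]
contact_force: [1.3, 3.4, -0.9]
width: 0.0557
gripper_force: 63.5
```

```bash
cat > st.py <<'E'
from h import *
c=cap('wrist');s=bot.sense();q=s['tool_rot'];a=2*np.arctan2(q[2],q[1])
hsv=cv2.cvtColor(c['color'],cv2.COLOR_RGB2HSV);m=cv2.inRange(hsv,(0,0,150),(180,70,255));m[:,:255]=0;m[:,385:]=0;m[:308]=0;m[430:]=0
n,l,stt,_=cv2.connectedComponentsWithStats(m);i=1+np.argmax(stt[1:,4]);v,u=np.nonzero(l==i)
w=plane(c,np.c_[u,v],.112)[:,:2];d=np.linalg.svd(w-w.mean(0))[2][0];la=np.arctan2(d[1],d[0])
print('tool yaw',a,'line yaw',la,len(u),s['tcp_pos'],'F',s['contact_force'],'M',s['moment'],s['width'],s['clock'])
E
python3 st.py
```

```text
tool yaw -0.0461519619293153 line yaw -2.8283007774273754 533 [ 0.53725446 -0.0384447   0.08262952] F [2.52991878 3.572813   3.51001902] M [ 0.35628296 -0.3381568   0.06909865] 0.056074295635380425 7.85
```

Request:
{"name": "arm_command", "arguments": {"plan": [[[0, 0, 0], -0.06], [[0, 0, -0.001], -0.12], [[0, 0, -0.001], -0.18], [[0, 0, -0.001], -0.24], [[0, 0, -0.001], -0.3]]}}

```text
clock: 8.35
tcp_pos: [0.5371, -0.0381, 0.0833]
tool_rot: [-0.0, 0.992, 0.124, 0.002]
contact_force: [2.2, 4.3, 3.9]
width: 0.0562
gripper_force: 64.5
```

```bash
python3 st.py
```

```text
tool yaw 0.2527549213741738 line yaw -2.528502884488412 534 [ 0.53709832 -0.03814315  0.08335485] F [2.49783468 4.80775557 4.3754205 ] M [ 0.59637508 -0.35502642  0.01241906] 0.05605634446671483 8.4
```

The cap follows without slipping: the line stays 0.36 rad from the tool yaw.

Request:
{"name": "arm_command", "arguments": {"plan": [[[0, 0, 0], -0.06], [[0, 0, -0.001], -0.12], [[0, 0, -0.001], -0.18], [[0, 0, -0.001], -0.24], [[0, 0, -0.001], -0.3]]}}

```text
clock: 8.9
tcp_pos: [0.5367, -0.038, 0.084]
tool_rot: [-0.0, 0.963, 0.271, 0.001]
contact_force: [1.7, 5.5, 4.3]
width: 0.0559
gripper_force: 64.6
```

Request:
{"name": "arm_command", "arguments": {"plan": [[[0, 0, 0], -0.08], [[0, 0, -0.001], -0.16], [[0, 0, -0.001], -0.24], [[0, 0, -0.001], -0.32], [[0, 0, -0.001], -0.38]]}}

```text
clock: 9.4
tcp_pos: [0.5366, -0.0377, 0.085]
tool_rot: [-0.0, 0.894, 0.448, 0.001]
contact_force: [1.4, 5.9, 3.2]
width: 0.0559
gripper_force: 64.7
```

```bash
python3 st.py
```

```text
tool yaw 0.9322867629373247 line yaw 1.2947018541837862 566 [ 0.5365841  -0.03768191  0.08497673] F [1.66362775 5.8384811  2.65005649] M [ 1.03257383 -0.20294696 -0.08753068] 0.05597033258100099 9.45
```

Request:
{"name": "arm_command", "arguments": {"plan": [[[0, 0, -0.002], 0], [[0, 0, -0.004], 0], [[0, 0, -0.006], 0], [[0, 0, -0.008], 0], [[0, 0, -0.008], 0]]}}

```text
clock: 9.95
tcp_pos: [0.5361, -0.0386, 0.0925]
tool_rot: [0.0, 0.894, 0.448, 0.0]
contact_force: [1.6, 3.5, -2.4]
width: 0.0557
gripper_force: 64.3
```

Request:
{"name": "arm_command", "arguments": {"plan": [[[0, 0, -0.006], 0], [[0, 0, -0.014], 0], [[0, 0, -0.022], 0], [[0, 0, -0.03], 0], [[0, 0, -0.038], 0]]}}

```text
clock: 10.45
tcp_pos: [0.5361, -0.0388, 0.1313]
tool_rot: [0.0, 0.894, 0.448, 0.0]
contact_force: [-0.5, 0.6, -0.8]
width: 0.0558
gripper_force: 65.2
```

Request:
{"name": "arm_command", "arguments": {"plan": [[[0, 0, 0], 0], [[0, 0, 0], 0], [[0, 0, 0], 0], [[0, 0, 0], 0], [[0, 0, 0], 0]]}}

```text
clock: 10.95
tcp_pos: [0.5358, -0.0386, 0.1299]
tool_rot: [-0.0, 0.894, 0.448, -0.0]
contact_force: [0.2, 0.4, -0.9]
width: 0.056
gripper_force: 65.2
```

```bash
python3 - <<'E'
from h import *
c=cap('scene');s=bot.sense();print(s['tcp_pos'],s['contact_force'],s['width'],s['qvel'].round(3))
i=c['color'][170:290,240:400];cv2.imwrite('pics/s6.png',cv2.cvtColor(cv2.resize(i,None,fx=5,fy=5,interpolation=cv2.INTER_CUBIC),cv2.COLOR_RGB2BGR))
E
```

```text
[ 0.53587456 -0.03855097  0.12998326] [-0.03865844  0.06632121 -1.30158927] 0.05582813633437773 [-0.001 -0.004 -0.002 -0.     0.001  0.   ]
```

View pics/s6.png

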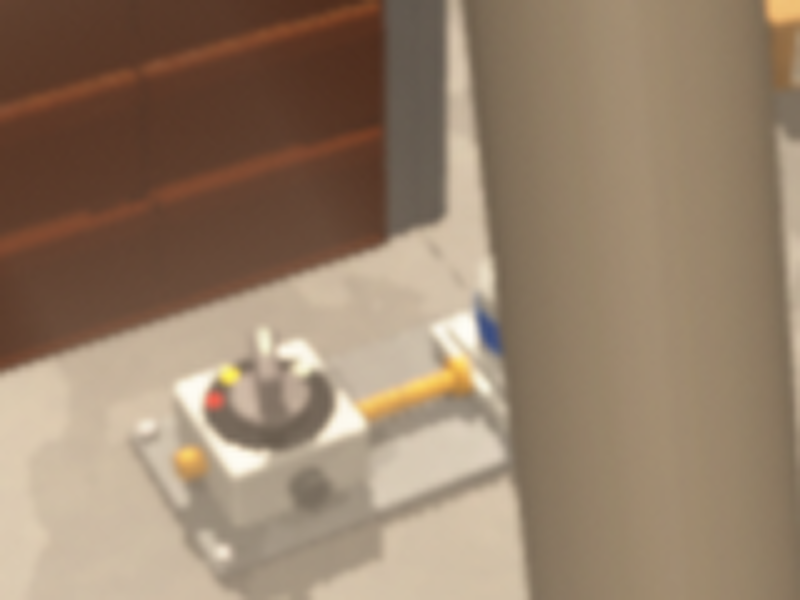

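The pot is still in its socket, with its blue band at (488,325), and the knob covers the green mark. The lift force of about 1 N matches the cap's weight alone, so I'm handing in.

```bash
python3 -c "
from plant import order
print(order.finish_job())"
```

```text
the job is handed in; nothing more can be done
None
```

The job is handed in (no verdict was returned): the selector is on green, the cap is unscrewed and held level about 3 cm above the pot's mouth, and in the last picture the pot looks seated in its socket.

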